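# Load a counting-chip carrier into a benchtop reader under its spring lid

## Task

Load the blue chip carrier into the reader: with one fingertip keep the orange thumb bar pressed so that the spring lid stays up, and with the other fingertip push the carrier along its track, under the lid, until it is fully home against the stop while you still hold the lid up. Then let go of the bar so that the lid springs shut over the carrier. Only push the carrier, never lift it, and leave the oil bottle, the dish and the spare white carrier where they are.

Things in the scene. Friction and masses are not known exactly. Their poses are not given: they have to be found in the camera images.
- reader: low cream and grey instrument, 370 x 220 mm, fixed on the bench. Origin at bench level under the mouth of its bay, on the track's centre line. Its +x is the loading direction along the track, +y left of that. Right of the track (y = -47 to -105, x = -145 to 70 mm) is a console 65 mm high; beyond x = 72 mm a housing 90 mm high. The other points below are given in this frame
- bay_mouth (a point): centre of the track floor where the bay begins: reader x = 0, 45 mm above the bench. The level loading track runs to it from x = -160 mm, between guide rails 8 mm high and 43 mm apart (y = -21.5 to 21.5 mm). The floor runs on level into the bay, 46 mm wide between walls 20 mm high, which the lid covers
- bay_stop (a point): foot of the end wall of the bay on the centre line, 62 mm past bay_mouth at floor level: the carrier's leading face rests against it when fully home
- lid (a joint): opening of the dark lid over the bay, rad: 0 shut, 0.75 fully open (end stop). It turns about the hinge line on its left when the thumb bar is pressed down, and a spring shuts it when the bar is let go. The lid is 5 mm thick, x = 2 to 66 mm, and reaches from the hinge line to y = -26 mm, its underside 20 mm above the track floor when shut
- lid_edge (a point): front end of the lid's free edge, 66 mm from the hinge line (x = 2 mm). Across the lid's front (x = 2 to 8 mm) hangs an apron; shut, its lower edge is 9 mm above the track floor: it clears the carrier's tongue but blocks its body, which passes once the lid is open 0.45 rad or more. It drops behind the body when the carrier is home
- hinge (a point): point of the hinge line half way along the thumb bar: x = -45.5, y = 40 mm, 67.5 mm above the bench. The hinge is a steel rod 8 mm thick parallel to the track from x = -157 to 66 mm, in two brackets 73 mm high at its ends (x = -160 and 70 mm). It lies between the track and the thumb bar
- thumb_bar (a point): orange-topped flat bar fixed to the lid across the hinge, beside the track and bay: 215 mm long (x = -153 to 62 mm), 40 mm wide (8 to 48 mm from the hinge line), 4 mm thick. This point: middle of its top face, 28 mm from the hinge line. Lid shut, it leans up outwards 0.45 rad; fully open, down 0.30 rad. 3 to 9 N hold it down 20 to 30 mm from the hinge; a fingertip can slide along it
- carrier: blue chip carrier, 40 to 90 g, standing on the track before the shut lid. Body 50 long (x), 40 wide, 16 mm high with a pale chip on top; behind it a tongue 30 mm long, 28 wide, 6 high, ending in an upright push tab 36 wide, 32 high, 6 thick. Origin: centre of the body's underside; +x leads. Fully home its origin is at reader x = 37 mm and the tab stays outside the lid
- carrier_tab (a point): middle of the rear face of the carrier's push tab, 61 mm behind the carrier's origin, 16 mm above its underside (the tab stands 0 to 32 mm above the track floor); push here towards reader +x. Fully home it is at reader x = -24 mm
- spare: a spare white carrier of the same shape lying on the bench beside the reader: leave it. Origin at the centre of its body's underside
- oil_bottle: small amber oil bottle with black cap, 34 mm across, 69 mm high, on the bench beside the reader: leave it. Origin at the centre of its underside
- dish: closed petri dish, 90 mm across, 15 mm high, on the bench beside the reader: leave it. Origin at the centre of its underside

How it is judged (in metres and radians):
On the way, in this order (a step that is already met when the one before it is completed fails the run):
1. with a finger pressing the bar and the lid held clear (open over 0.42 rad), the carrier is on its way under the lid (value of joint lid above 0.42 rad and contact force between the fingers and the_thumb_bar above 0.5 N and x of carrier in the frame of reader between -0.012 and 0.03 m), for 0.1 s.
2. the carrier is fully home (within 5 mm of the stop) while a finger still holds the lid clear by its bar (value of joint lid above 0.42 rad and contact force between the fingers and the_thumb_bar above 0.5 N and x of carrier in the frame of reader above 0.032 m), for 0.1 s.
At the end, for the whole second after the job is handed in: The carrier lies at rest in the bay within 5 mm of the stop, the lid is shut over it (under 0.05 rad) and the bystanders stand where they were (within 15 mm) (value of joint lid below 0.05 rad and x of carrier in the frame of reader above 0.032 m and z of carrier in the frame of reader below 0.05 m and linear speed of carrier below 0.01 m/s); the robot touches nothing.
It fails at once if the carrier is lifted 12 mm off the track or tipped by more than 0.3 rad (z of carrier in the frame of reader above 0.057 m or angle between carrier's own z axis and vertical above 0.3 rad).
It fails at once if a bystander is moved by more than 15 mm (distance of any of oil_bottle, dish, spare from where it was at the start of the episode above 0.015 m).
It also fails if it takes over 42 s, if anything falls off the work surface, if the arm or the gripper's body presses on something with over 40 N, if the wrist force passes 120 N, or if a joint passes its speed limit or range.

## Robot

A 6-joint arm with a two-finger parallel gripper is mounted at the origin on the work surface. World frame = base frame: x ahead of the robot, y to its left, z up, the work surface at z = 0. Lengths are in mm, angles in rad, forces in N, time in s.
With the tool pointing down it reaches from about 300 to 850 mm from the base axis. Payload 4.2 kg.
Tool frame: the origin (TCP) lies at the very end of the fingers, on their centre line; the grasp point (between the pads) lies 19 mm behind it; z points along the fingers, y is the direction in which the jaws open and shut (so a half turn about z gives the same grasp; the last joint's range is limited). The gripper opens to 91 mm and grips with 3 to 60 N. Pads are 32 mm wide; open, the fingers measure 118 mm over their backs; the gripper's body (76 mm by 178 mm) begins 60 mm behind the grasp point.
Start: joints at [-1.208, 0.32, 1.565, -0, 1.257, -0.02], TCP at [214.778, -533.398, 213.976] pointing down, gripper open.
Joint ranges: [-3.11, 3.11], [-0.84, 2.01], [0.21, 2.61], [-1.34, 4.49], [0.05, 2.63], [-2.56, 2.56]. Speed limits (rad/s): [2.57, 2.57, 3.14, 3.14, 3.14, 3.14].

## Interface

Orientations are given as a rotation vector (axis times angle).
In Python, from workcell import robot, eyes, finder gives the robot as it stands.
- The arm moves only by the tool jog_arm, never from a script. Its argument "rows" is a list of rows, each an object with "dp": the shift along the tool's x, y, z in cm, a list of three; "yaw": the turn about the tool's z in degrees. A call has 1 to 5 rows; each row shifts and turns the pose as measured when the row begins, along the tool's axes as they then stand; what a row does not reach is not made up. A row lasts 1/12 s, in which the tool goes at most 41.7 mm and 7.16 degrees, less where a joint would pass 70% of its speed; a pose out of reach is approached as far as the arm can. A call with a gripper value outside its range is refused whole. "gripper" is the gripper's target within -1 to 1 (fully open at 1, half-way at 0, shut at -1), set as the call begins (left out, the last holds). The fingers move at their own pace and stop on an object; "force" is the grip in N (left out, the last holds). Time passes only in rows, so rows that do not move let the fingers close. It gives the time, the measured TCP pose, the force and the opening at its end, in the units of the state.
- robot.state(): the state, without advancing time (a new reading comes with each control period).
- eyes.get_image(name): name is "side" or "top"; returns a dict with "color" (420x560x3 uint8, blue, green, red), "K" (3x3 intrinsics, pixels), "dist" ([k1, k2, p1, p2, k3] as OpenCV has them; the pictures are not rectified), "extrinsics" (4x4, takes a point from world to camera coordinates). Camera axes: x right, y up, looking along -z (the intrinsics and any distortion apply to the point x, -y, -z); pixel columns grow to the right and rows downward; lengths in mm; the calibration is good to about 2 mm. A picture is of the moment at which its call begins. There is no depth.
- robot.close_job(): hands the job in, once; it reports no verdict.
Trained networks look in a picture, given as the dict that the camera call returned (one of the last four; its "shot" number tells which), for a name from the list of things; names that differ only in an ending like _2 or _b are one class to them, and where a whole thing is asked for, a point or a joint stands for the part that bears it (a point fixed in the world has none). Each returns a list of dicts, best first, with "confidence" (0 to 1); they miss things now and then, are a little off and sometimes report something else, mostly with a low value. They report only what shows in the picture. A call takes as long as a camera call.
- finder.find_in(picture, query): "extent" ([left, top, width, height] in pixels, round what is visible of it).
- finder.landmark_of(picture, query): "uv" ([column, row] in pixels: a listed point, or the origin of a listed thing).
The state is a dict: "t": time; "qpos": joint angles; "joint_velocities": joint speeds; "tau": joint torques, N m; "tool_pos": TCP position; "orientation": TCP orientation; "contact_force": force on the tool from outside, world axes, zero at the start; "ft_torque": the same for the moment, N m; "gripper_width": finger opening in mm.
Only numpy, scipy, OpenCV 4.12 (cv2) and the standard library are available. Lean on these libraries where they do the work, as an engineer would, in place of code of your own. Each camera call takes 0.05 s, during which the arm holds its last target. There are 200 camera calls.

## Working session

There is one attempt and no reset: what is moved stays moved. The work goes in short steps, Python scripts to look and compute and a tool call to move; the robot and the scene stay as the last step left them, time stands still between calls to the robot, and variables do not carry over. Pictures are saved under pics/ and viewed, about 8 in all and at most 12, crops included, and the job is handed in when it is done.

Besides the shell and the picture viewer there is one more tool, called after "Emit:" as name([rows], argument=value, ...), one row to a line, values as JSON. jog_arm: Moves the arm, as the interface text tells. Its arguments: {"type":"object","properties":{"rows":{"type":"array"},"gripper":{"type":"number"},"force":{"type":"number"}},"required":["rows"]}

```bash
ls; mkdir -p pics
cat > h.py <<'E'
import numpy as np, cv2
from workcell import robot, eyes, finder
def ray(p,uv):
    E=np.array(p["extrinsics"]);K=np.array(p["K"]);d=np.array(p["dist"],float)
    n=cv2.undistortPoints(np.array([[uv]],float),K,d)[0,0]
    R=E[:3,:3];o=-R.T@E[:3,3]
    v=R.T@np.array([n[0],-n[1],-1.]);return o,v/np.linalg.norm(v)
def atz(p,uv,z):
    o,v=ray(p,uv);return o+v*(z-o[2])/v[2]
def tri(rs):
    A=0;b=0
    for o,v in rs:
        M=np.eye(3)-np.outer(v,v);A=A+M;b=b+M@o
    x=np.linalg.solve(A,b);return x,[np.linalg.norm((np.eye(3)-np.outer(v,v))@(x-o)) for o,v in rs]
def proj(p,X):
    E=np.array(p["extrinsics"]);c=E[:3,:3]@np.array(X,float)+E[:3,3]
    return cv2.projectPoints(np.array([[c[0],-c[1],-c[2]]]),np.zeros(3),np.zeros(3),np.array(p["K"]),np.array(p["dist"],float))[0].ravel()
E
cat > a.py <<'E'
from h import *
np.set_printoptions(precision=1,suppress=True)
P={n:eyes.get_image(n) for n in("side","top")}
for n in P: cv2.imwrite(f"pics/{n}0.png",P[n]["color"])
for q in ["bay_mouth","bay_stop","lid_edge","hinge","thumb_bar","carrier","carrier_tab","spare","oil_bottle","dish","reader"]:
    rs=[]
    for n in P:
        r=finder.landmark_of(P[n],q)
        if r: print(q,n,np.array(r[0]["uv"]),round(r[0]["confidence"],2),len(r)); rs.append(ray(P[n],r[0]["uv"]))
    if len(rs)==2: print("   ",*tri(rs))
s=robot.state();print(s)
E
python3 a.py
```

```text
pics
bay_mouth side [323.9 276.4] 0.69 1
bay_mouth top [345.3 208.6] 0.84 2
    [654.5 -94.8  36.6] [np.float64(1.3767879392646518), np.float64(1.3767879392646913)]
bay_stop side [264.1 281.1] 0.72 4
bay_stop top [350.5 179.6] 0.75 2
    [622.5 -88.6 107. ] [np.float64(81.84763935359123), np.float64(81.84763935359116)]
lid_edge side [331.3 278.3] 0.83 3
lid_edge top [346.5 209.8] 0.68 2
    [ 658.6 -100.7   33.5] [np.float64(5.519007933410252), np.float64(5.519007933410369)]
hinge side [293.3 251.9] 0.91 1
hinge top [322.7 223.8] 0.61 1
    [619.5 -43.4  71.2] [np.float64(1.0449157237344666), np.float64(1.0449157237347655)]
thumb_bar side [289.2 238.8] 0.63 1
thumb_bar top [308.2 221.7] 0.84 1
    [625.  -14.4  71.4] [np.float64(0.5148916893537876), np.float64(0.5148916893538488)]
carrier side [299.4 277.5] 0.76 1
carrier top [341.6 232.6] 0.66 2
    [605.5 -85.2  55.7] [np.float64(2.102852562977905), np.float64(2.1028525629779695)]
carrier_tab side [260.1 281.3] 0.78 1
carrier_tab top [427.6 237.5] 0.69 3
    [ 543.1 -182.7  261.1] [np.float64(43.707135308942505), np.float64(43.7071
[... 316 characters left out ...]
17216559063)]
dish side [329.1 199.5] 0.94 1
dish top [266.5 157.1] 0.77 2
    [771.7  76.1  11.3] [np.float64(1.396306378091688), np.float64(1.3963063780918916)]
reader side [320.9 282.7] 0.65 1
reader top [341.1 208.6] 0.67 1
    [656.  -89.2   6.1] [np.float64(3.3429922606685003), np.float64(3.342992260668401)]
{'t': 1.2, 'qpos': array([-1.2,  0.3,  1.6, -0. ,  1.3, -0. ]), 'joint_velocities': array([ 0.,  0.,  0., -0.,  0., -0.]), 'tau': array([  0. , -41.2, -23.2,   0.1,   0. ,  -0. ]), 'tool_pos': array([ 214.8, -533.4,  214. ]), 'orientation': array([3.1, 0.6, 0. ]), 'contact_force': array([ 0.7, -0.7,  0.1]), 'ft_torque': array([ 0. ,  0.1, -0. ]), 'gripper_width': 91.18745624442907}
```

```bash
python3 -c "
import cv2
a=cv2.imread('pics/side0.png')[180:420,130:450];b=cv2.imread('pics/top0.png')[130:310,220:460]
cv2.imwrite('pics/s1.png',cv2.resize(a,None,fx=2.5,fy=2.5));cv2.imwrite('pics/t1.png',cv2.resize(b,None,fx=3.3,fy=3.3))"
```

```text
(no output)
```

View pics/s1.png

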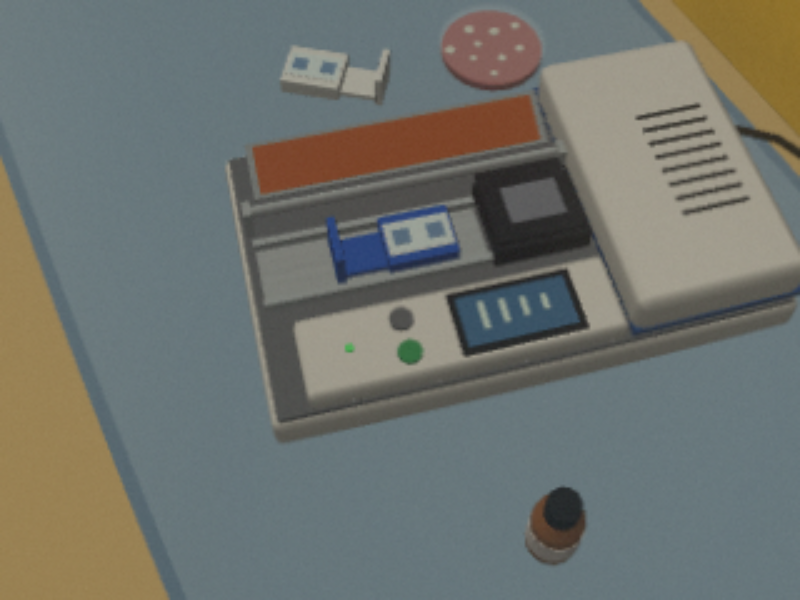

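View pics/t1.png

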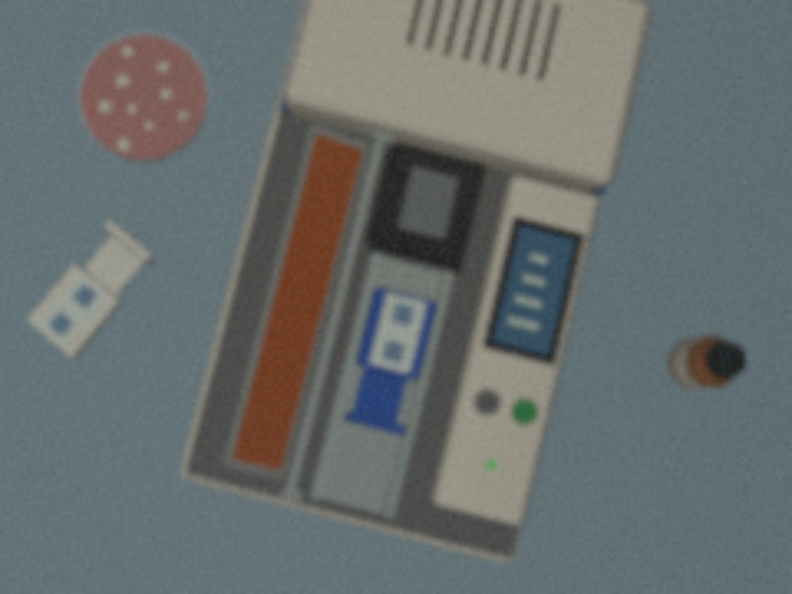

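The side view shows the shut dark lid, the carrier mid-track with its tab to the rear (side px ≈ 263,282) and the orange bar on the far side of the track. The spare and dish are beyond the bar and the bottle is on the near side. Next I'll fit the reader pose.

```bash
cat > fit.py <<'E'
from h import *
from scipy.optimize import least_squares
np.set_printoptions(precision=2,suppress=True)
P={n:eyes.get_image(n) for n in("side","top")}
c,s=np.cos(.45),np.sin(.45)
def bar(x,d,t=2): return [x,40+d*c-t*s,67.5+d*s+t*c]
M={"bay_mouth":[0,0,45],"hinge":[-45.5,40,67.5],"thumb_bar":bar(-45.5,28),"reader":[0,0,0],"lid_edge":[2,-26,67.5]}
obs=[]
for n,p in P.items():
    for q,X in M.items():
        r=finder.landmark_of(p,q)
        if r: obs.append((n,q,X,np.array(r[0]["uv"])))
    h=cv2.cvtColor(p["color"],cv2.COLOR_BGR2HSV)
    m=cv2.inRange(h,(3,130,60),(18,255,255)); m=cv2.morphologyEx(m,cv2.MORPH_OPEN,np.ones((3,3)))
    k,l,st,ce=cv2.connectedComponentsWithStats(m);i=1+st[1:,4].argmax()
    pts=np.argwhere(l==i)[:,::-1].astype(float);mu=pts.mean(0);u=np.linalg.svd(pts-mu,full_matrices=False)[2][0]
    print(n,"orange",st[i],mu)
    obs.append((n,"orange",bar(-45.5,28),mu));obs.append((n,"odir",u,mu))
def W(t,X): return [t[0]+np.cos(t[2])*X[0]-np.sin(t[2])*X[1],t[1]+np.sin(t[2])*X[0]+np.cos(t[2])*X[1],X[2]]
def res(t):
    r=[]
    for n,q,X,uv in obs:
        if q=="odir":
            a,b=[proj(P[n],W(t,bar(x,28))) for x in(-140,50)]
            for e in(a,b): d=e-uv;r.append(3*(d[0]*X[1]-d[1]*X[0]))
        else: r+=list((proj(P[n],W(t,X))-uv)*(3 if q=="orange" else 1))
    return np.array(r)
f=least_squares(res,[655,-93,-.23],loss="soft_l1");t=f.x
print("pose",t,np.degrees(t[2]));
k=0;R=res(t)
for o in obs: print(o[0],o[1],R[k:k+2]);k+=2
np.save("pose.npy",t)
def toR(Xw): d=np.array(Xw[:2])-t[:2];C,S=np.cos(t[2]),np.sin(t[2]);return np.array([C*d[0]+S*d[1],-S*d[0]+C*d[1]])
for n in P:
    for q,z in(("carrier",45),("carrier_tab",61)):
        for r in finder.landmark_of(P[n],q): print(n,q,toR(atz(P[n],r["uv"],z)),r["confidence"])
    h=cv2.cvtColor(P[n]["color"],cv2.COLOR_BGR2HSV)
    cv2.imwrite(f"pics/{n}b.png",P[n]["color"])
E
python3 fit.py; python3 -c "
import sys;sys.path.insert(0,'.')
from h import *
from scipy.spatial.transform import Rotation as R
s=robot.state();print(s['orientation'],R.from_rotvec(s['orientation']).as_matrix())"
```

```text
side orange [ 232  219  113   38 2074] [287.41 237.2 ]
top orange [ 292  172   37   99 1356] [309.86 221.54]
pose [652.27 -90.9   -0.25] -14.245738977419274
side bay_mouth [-0.91 -2.17]
side hinge [ 0.97 -0.48]
side thumb_bar [ 0.51 -0.54]
side reader [-0.58 -0.09]
side lid_edge [-5.78 -0.45]
side orange [ 5.42 -1.02]
side odir [ 0.13 -0.39]
top bay_mouth [-0.78  2.1 ]
top hinge [-0.74  0.82]
top thumb_bar [3.84 0.59]
top reader [1.14 1.86]
top lid_edge [-0.68  0.38]
top orange [0.51 0.15]
top odir [0.55 0.21]
side carrier [-48.17  -5.46] 0.63
side carrier_tab [-109.77   -8.79] 0.84
top carrier [-44.77  -1.63] 0.86
top carrier_tab [-105.77   -1.12] 0.65
top carrier_tab [-79.01 199.41] 0.54
[ 3.08413525e+00  5.97667759e-01 -3.29841966e-05] [[ 9.27611057e-01  3.73547490e-01 -5.25173467e-06]
 [ 3.73547488e-01 -9.27611054e-01 -8.32759209e-05]
 [-3.59790783e-05  7.52858927e-05 -9.99999997e-01]]
```

Emit:
jog_arm([
  {"dp": [3.0,-2.2,0],"yaw": 0},
  {"dp": [3.0,-2.2,0],"yaw": 0},
  {"dp": [3.0,-2.2,0],"yaw": 0},
  {"dp": [3.0,-2.2,0],"yaw": 0},
  {"dp": [3.0,-2.2,0],"yaw": 0},
], gripper=0.15)

```text
t: 2.42
tool_pos: [313.1, -377.0, 212.5]
orientation: [3.084, 0.578, -0.002]
contact_force: [0.4, 0.2, 0.7]
gripper_width: 60.7
```

Emit:
jog_arm([
  {"dp": [3.0,-2.2,0],"yaw": 0},
  {"dp": [3.0,-2.2,0],"yaw": 0},
  {"dp": [3.0,-2.2,0],"yaw": 0},
  {"dp": [3.0,-2.2,0],"yaw": 0},
  {"dp": [3.0,-2.2,0],"yaw": 0},
])

```text
t: 2.83
tool_pos: [416.3, -212.2, 212.8]
orientation: [3.082, 0.574, 0.002]
contact_force: [0.4, -0.6, -1.1]
gripper_width: 52.7
```

Emit:
jog_arm([
  {"dp": [0,0,0],"yaw": 7},
  {"dp": [0,0,0],"yaw": 7},
  {"dp": [0,0,0],"yaw": 7},
  {"dp": [0,0,0],"yaw": 7},
  {"dp": [0,0,0],"yaw": 7},
])

```text
t: 3.25
tool_pos: [421.0, -203.1, 213.5]
orientation: [3.114, -0.394, 0.009]
contact_force: [-0.3, -0.1, 0.5]
gripper_width: 52.1
```

```bash
cat > st.py <<'E'
from h import *
from scipy.spatial.transform import Rotation as R
np.set_printoptions(precision=2,suppress=True)
def rep(tx=None,ty=None):
    s=robot.state();t=np.load("pose.npy");C,S=np.cos(t[2]),np.sin(t[2]);d=s["tool_pos"][:2]-t[:2]
    r=np.array([C*d[0]+S*d[1],-S*d[0]+C*d[1]]);m=R.from_rotvec(s["orientation"]).as_matrix()
    yaw=np.arctan2(m[1,0],m[0,0])-t[2]
    print("t",s["t"],"tool",s["tool_pos"],"reader xy",r,"yawerr deg",np.degrees(yaw),"F",s["contact_force"],"w",s["gripper_width"])
    if tx is not None:
        g=np.array([tx,ty])-r;a=np.array([C*g[0]-S*g[1],S*g[0]+C*g[1],0]);print("tool dp mm",m.T@a)
E
python3 -c "
from st import *
rep(-132,34)"
```

```text
t 3.25 tool [ 421.04 -203.1   213.48] reader xy [-196.51 -165.65] yawerr deg -0.16028073631350354 F [-0.28 -0.07  0.53] w 52.14610982152899
tool dp mm [  63.95 -199.83   -0.06]
```

Emit:
jog_arm([
  {"dp": [1.1,-3.6,0],"yaw": 0},
  {"dp": [1.1,-3.6,0],"yaw": 0},
  {"dp": [1.1,-3.6,0],"yaw": 0},
  {"dp": [1.1,-3.6,0],"yaw": 0},
  {"dp": [1.1,-3.6,1.0],"yaw": 0},
])

```text
t: 3.67
tool_pos: [522.5, -44.0, 205.7]
orientation: [3.106, -0.422, 0.018]
contact_force: [1.1, -1.0, 1.3]
gripper_width: 52.8
```

Emit:
jog_arm([
  {"dp": [0.5,-1.0,2.0],"yaw": 0},
  {"dp": [0,0,2.0],"yaw": 0},
  {"dp": [0,0,2.0],"yaw": 0},
  {"dp": [0,0,1.0],"yaw": 0},
  {"dp": [0,0,0],"yaw": 0},
])

```text
t: 4.08
tool_pos: [536.4, -27.0, 132.5]
orientation: [3.112, -0.405, 0.025]
contact_force: [0.5, -1.2, -0.5]
gripper_width: 52.1
```

```bash
python3 -c "
from st import *
rep(-132,34)
P={n:eyes.get_image(n) for n in('side','top')}
a=P['side']['color'][180:345,200:420];b=P['top']['color'][150:315,230:450]
cv2.imwrite('pics/c2.png',np.hstack([cv2.resize(a,(396,297)),cv2.resize(b,(396,297))]))
cv2.imwrite('pics/side2.png',P['side']['color']);cv2.imwrite('pics/top2.png',P['top']['color'])
"
```

```text
t 4.0833 tool [536.39 -27.01 132.54] reader xy [-128.04   33.41] yawerr deg -0.5828573723897534 F [ 0.51 -1.16 -0.5 ] w 52.149485844505136
tool dp mm [-3.97 -0.55 -0.07]
```

View pics/c2.png

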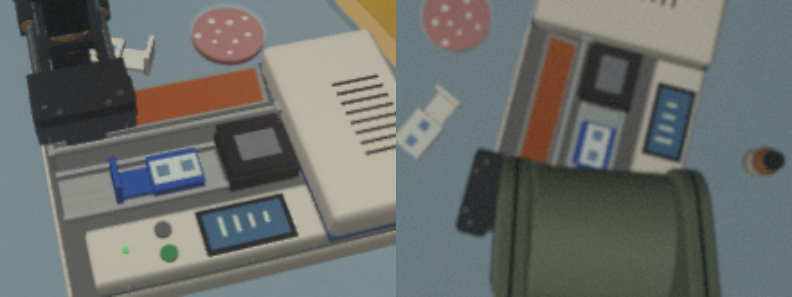

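The gripper is over the rear end of the track, clear of the tab; the carrier is still standing before the shut lid. Now I'll descend.

Emit:
jog_arm([
  {"dp": [-0.5,0,1.5],"yaw": 0.5},
  {"dp": [0,0,1.5],"yaw": 0},
  {"dp": [0,0,0.6],"yaw": 0},
  {"dp": [0,0,0],"yaw": 0},
])

```text
t: 4.52
tool_pos: [537.2, -27.4, 102.8]
orientation: [3.11, -0.422, 0.048]
contact_force: [0.5, -0.2, 0.1]
gripper_width: 52.2
```

```bash
python3 -c "
from st import *
rep(-133,34)"
```

```text
t 4.5167 tool [537.15 -27.41 102.8 ] reader xy [-127.2    33.21] yawerr deg -1.2201434509143836 F [ 0.52 -0.23  0.07] w 52.21500149918603
tool dp mm [-5.81 -0.67 -0.18]
```

Emit:
jog_arm([
  {"dp": [-0.6,0,0],"yaw": -1.2},
  {"dp": [-0.2,0,0],"yaw": 0},
  {"dp": [0,0,0.6],"yaw": 0},
  {"dp": [0,0,0.4],"yaw": 0},
  {"dp": [0,0,0],"yaw": 0},
])

```text
t: 4.93
tool_pos: [531.4, -25.8, 96.0]
orientation: [3.114, -0.387, 0.06]
contact_force: [-0.8, -0.1, -1.1]
gripper_width: 52.4
```

```bash
python3 -c "
from st import *
rep(-133,34)
print(R.from_rotvec(robot.state()['orientation']).as_matrix())"
```

```text
t 4.9333 tool [531.44 -25.84  96.04] reader xy [-133.13   33.32] yawerr deg 0.06262301085762073 F [-0.83 -0.06 -1.11] w 52.35178753165171
tool dp mm [ 0.13 -0.68  0.01]
[[ 0.97 -0.24  0.04]
 [-0.24 -0.97 -0.01]
 [ 0.04 -0.   -1.  ]]
```

Emit:
jog_arm([
  {"dp": [0,0,1.0],"yaw": 0},
  {"dp": [0,0,1.0],"yaw": 0},
  {"dp": [0,0,0],"yaw": 0},
])

```text
t: 5.18
tool_pos: [533.9, -26.0, 75.5]
orientation: [3.115, -0.388, 0.067]
contact_force: [-0.1, -0.6, 3.0]
gripper_width: 52.2
```

```bash
python3 -c "
from st import *
rep(-133,34)
print(R.from_rotvec(robot.state()['orientation']).as_matrix()[2])"
```

```text
t 5.1833 tool [533.89 -25.95  75.55] reader xy [-130.72   33.82] yawerr deg 0.04389882025141297 F [-0.1  -0.6   3.03] w 52.23760219677638
tool dp mm [-2.28 -0.19 -0.1 ]
[ 0.04 -0.   -1.  ]
```

Emit:
jog_arm([
  {"dp": [-0.2,0,1.0],"yaw": 0},
  {"dp": [0,0,0.1],"yaw": 0},
])

```text
t: 5.35
tool_pos: [534.4, -25.2, 65.0]
orientation: [3.116, -0.389, 0.073]
contact_force: [-2.7, 0.2, 6.3]
gripper_width: 52.5
```

```bash
python3 -c "
from st import *
rep(-133,34)
P={n:eyes.get_image(n) for n in('side','top')}
rep()
a=P['side']['color'][180:345,200:420];b=P['top']['color'][150:315,230:450]
cv2.imwrite('pics/c3.png',np.hstack([cv2.resize(a,(396,297)),cv2.resize(b,(396,297))]))
t=np.load('pose.npy')
for n,p in P.items():
  for q in('lid_edge','carrier','carrier_tab'):
    r=finder.landmark_of(p,q)
    if r: print(n,q,np.array(r[0]['uv']),r[0]['confidence'])
  for th in(.45,.6,.75):
    X=[2,40-66*np.cos(th),67.5+66*np.sin(th)]
    print(n,th,proj(p,[t[0]+np.cos(t[2])*X[0]-np.sin(t[2])*X[1],t[1]+np.sin(t[2])*X[0]+np.cos(t[2])*X[1],X[2]]))
"
```

```text
t 5.35 tool [534.41 -25.18  65.01] reader xy [-130.41   34.69] yawerr deg -0.008000151233021313 F [-2.74  0.21  6.34] w 52.46663903179369
tool dp mm [-2.59  0.69 -0.12]
t 5.45 tool [534.34 -25.15  65.86] reader xy [-130.49   34.71] yawerr deg -0.0023387050685838664 F [-2.02  0.67  5.89] w 52.53297018755588
side lid_edge [329.9 258.6] 0.71
side carrier [295.6 280.6] 0.83
side carrier_tab [257.9 213.3] 0.36
side 0.45 [329.26 265.52]
side 0.6 [328.77 260.21]
side 0.75 [328.02 254.53]
top lid_edge [356.4 208.3] 0.98
top carrier_tab [332.9 259.2] 0.85
top 0.45 [357.18 208.54]
top 0.6 [355.51 207.43]
top 0.75 [353.12 206.18]
```

View pics/c3.png

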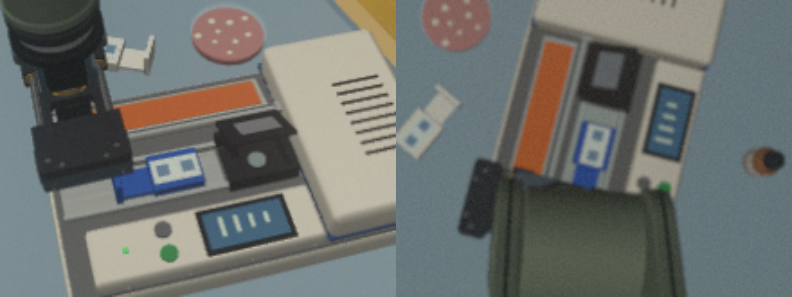

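The lid stands at about 0.62 rad (side px 330,259), with the bar pressed at 6 N. Now I'll push.

Emit:
jog_arm([
  {"dp": [0.8,0,0.3],"yaw": 0},
  {"dp": [0.8,0,0.2],"yaw": 0},
  {"dp": [0.8,0,0.15],"yaw": 0},
])

```text
t: 6.0
tool_pos: [551.2, -29.1, 61.2]
orientation: [-3.116, 0.389, -0.049]
contact_force: [-5.1, 2.7, 7.4]
gripper_width: 52.5
```

```bash
python3 -c "
from st import *
rep(-40,34)
print(R.from_rotvec(robot.state()['orientation']).as_matrix()[2])"
```

```text
t 6.0 tool [551.17 -29.14  61.21] reader xy [-113.19   34.98] yawerr deg 0.010704888040284025 F [-5.1   2.69  7.37] w 52.459863218263415
tool dp mm [73.16  1.    2.24]
[ 0.03 -0.   -1.  ]
```

Emit:
jog_arm([
  {"dp": [1.0,0,-0.05],"yaw": 0},
  {"dp": [1.0,0,0],"yaw": 0},
  {"dp": [1.0,0,0.05],"yaw": 0},
])

```text
t: 6.25
tool_pos: [574.0, -34.1, 61.8]
orientation: [-3.114, 0.389, -0.022]
contact_force: [-3.9, 3.1, 6.9]
gripper_width: 52.8
```

```bash
cat > look.py <<'E'
from st import *
import sys
rep(-40,34)
t=np.load('pose.npy')
P={n:eyes.get_image(n) for n in('side','top')}
rep()
a=P['side']['color'][200:310,240:387];b=P['top']['color'][150:260,280:427]
cv2.imwrite(sys.argv[1],np.hstack([cv2.resize(a,(396,297)),cv2.resize(b,(396,297))]))
def toR(Xw): d=np.array(Xw[:2])-t[:2];C,S=np.cos(t[2]),np.sin(t[2]);return np.array([C*d[0]+S*d[1],-S*d[0]+C*d[1]])
for n,p in P.items():
  for q,z in(('lid_edge',105),('carrier',45),('carrier_tab',61)):
    r=finder.landmark_of(p,q)
    if r: print(n,q,np.array(r[0]['uv']),toR(atz(p,r[0]['uv'],z)),r[0]['confidence'])
E
python3 look.py pics/c4.png
```

```text
t 6.25 tool [574.03 -34.14  61.76] reader xy [-89.8   35.76] yawerr deg 0.0021923741465665896 F [-3.91  3.11  6.91] w 52.76152734759409
tool dp mm [49.8   1.76  0.66]
t 6.35 tool [576.24 -34.5   61.91] reader xy [-87.57  35.96] yawerr deg -0.013188427276877013 F [-1.78  1.47  6.02] w 52.31731692764872
side lid_edge [329.1 257.5] [ 4.04 -9.61] 0.81
side carrier [314.5 275.6] [-15.93  -2.41] 0.79
side carrier_tab [283.2 278. ] [-72.74  -3.69] 0.73
top lid_edge [354.4 209.5] [ -2.57 -13.28] 0.89
top carrier [346.3 213.3] [-5.88 -6.85] 0.58
```

View pics/c4.png

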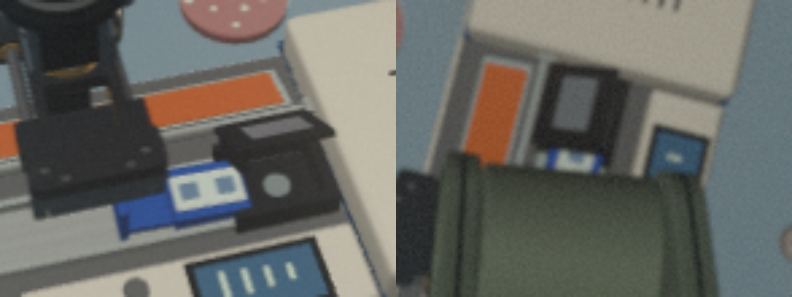

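The carrier is being pushed (x ≈ -12), with its front at the bay mouth under the raised lid. I'll carry on.

Emit:
jog_arm([
  {"dp": [0.9,0.05,0.05],"yaw": 0},
  {"dp": [0.9,0.05,0.05],"yaw": 0},
  {"dp": [0.9,0,0.05],"yaw": 0},
])

```text
t: 6.9
tool_pos: [596.0, -39.4, 62.1]
orientation: [-3.111, 0.388, -0.008]
contact_force: [-4.3, 2.5, 6.2]
gripper_width: 52.3
```

```bash
python3 -c "
from st import *
rep(-40,34)
print(R.from_rotvec(robot.state()['orientation']).as_matrix()[2])"
```

```text
t 6.9 tool [596.04 -39.39  62.1 ] reader xy [-67.18  36.09] yawerr deg 0.010957973325679491 F [-4.3   2.52  6.21] w 52.33092847164857
tool dp mm [27.18  2.09  0.1 ]
[ 0.   -0.01 -1.  ]
```

Emit:
jog_arm([
  {"dp": [0.9,0.1,0.05],"yaw": 0},
  {"dp": [0.8,0.1,0.05],"yaw": 0},
  {"dp": [0.6,0,0.05],"yaw": 0},
])

```text
t: 7.15
tool_pos: [613.2, -44.4, 61.2]
orientation: [-3.107, 0.388, 0.014]
contact_force: [-3.8, 2.2, 7.5]
gripper_width: 52.4
```

```bash
python3 look.py pics/c5.png
```

```text
t 7.15 tool [613.19 -44.39  61.25] reader xy [-49.32  35.46] yawerr deg 0.026828737266795567 F [-3.84  2.22  7.48] w 52.374555077014186
tool dp mm [ 9.32  1.46 -0.11]
t 7.25 tool [614.23 -44.49  61.28] reader xy [-48.3   35.62] yawerr deg 0.01438986023455227 F [-2.81  2.28  7.28] w 52.34203740478802
side lid_edge [330.9 255.6] [ 8.05 -6.69] 0.84
side carrier [337.7 271.3] [26.54 -3.71] 0.71
side carrier_tab [307.1 271.4] [-29.52  -0.53] 0.57
top carrier_tab [431.2 237.6] [ -12.39 -189.72] 0.47
```

View pics/c5.png

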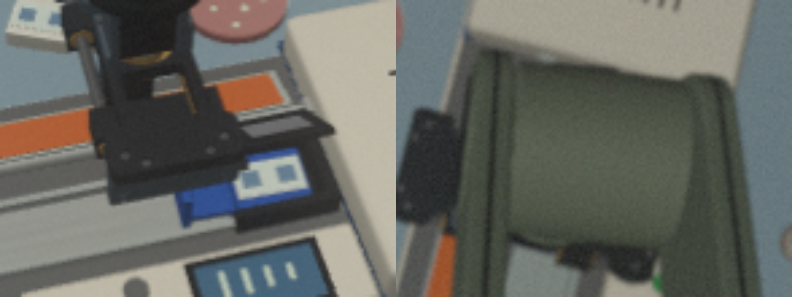

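Body is well inside the bay, about 8–9 mm short. Pushing on to the stop.

Emit:
jog_arm([
  {"dp": [0.6,0.1,0.05],"yaw": 0},
  {"dp": [0.5,0,0.05],"yaw": 0},
  {"dp": [0.4,0,0.05],"yaw": 0},
])

```text
t: 7.8
tool_pos: [619.8, -46.1, 61.4]
orientation: [-3.104, 0.388, 0.042]
contact_force: [-12.4, 2.7, 15.3]
gripper_width: 52.6
```

```bash
python3 -c "
from st import *
rep(-40,34)
print(R.from_rotvec(robot.state()['orientation']).as_matrix()[2])"
```

```text
t 7.8 tool [619.83 -46.07  61.37] reader xy [-42.47  35.47] yawerr deg -0.0027644182092049483 F [-12.44   2.7   15.35] w 52.6261403695519
tool dp mm [ 2.47  1.47 -0.08]
[-0.03 -0.01 -1.  ]
```

Emit:
jog_arm([
  {"dp": [0.5,0,0],"yaw": 0},
  {"dp": [0.5,0,0],"yaw": 0},
])

```text
t: 7.97
tool_pos: [619.7, -46.1, 61.8]
orientation: [-3.1, 0.391, 0.079]
contact_force: [-10.8, 2.7, 11.9]
gripper_width: 52.4
```

```bash
python3 look.py pics/c6.png
```

```text
t 7.9667 tool [619.7  -46.06  61.79] reader xy [-42.6   35.44] yawerr deg -0.11773545986917151 F [-10.8    2.75  11.95] w 52.4335795125131
tool dp mm [ 2.6   1.44 -0.15]
t 8.0667 tool [619.7  -46.06  61.77] reader xy [-42.61  35.44] yawerr deg -0.12172953291114494 F [-11.45   2.88  12.42] w 52.92105049051435
side lid_edge [330.6 254.8] [ 8.04 -5.04] 0.74
side carrier [340.9 269.5] [33.24 -1.49] 0.8
side carrier_tab [309.9 272.6] [-25.46  -4.03] 0.58
```

View pics/c6.png

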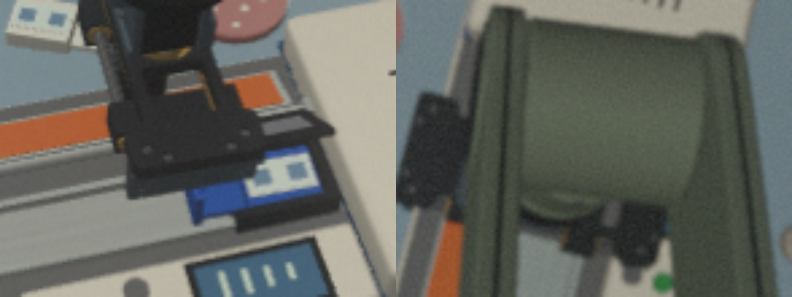

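Blocked firmly (11 N, no motion). I'll back off while still holding the lid, and check the carrier against its projected home outline.

Emit:
jog_arm([
  {"dp": [-1.5,0,0],"yaw": 0},
  {"dp": [-1.5,0,0.05],"yaw": 0},
  {"dp": [-1.5,0,0.1],"yaw": 0},
])

```text
t: 8.62
tool_pos: [583.9, -35.2, 65.9]
orientation: [-3.099, 0.394, 0.049]
contact_force: [3.2, -1.1, 5.3]
gripper_width: 52.3
```

```bash
cat > chk.py <<'E'
from st import *
import sys
rep()
t=np.load('pose.npy');p=eyes.get_image('side');im=cv2.resize(p['color'],None,fx=4,fy=4,interpolation=cv2.INTER_CUBIC)
def W(X): return [t[0]+np.cos(t[2])*X[0]-np.sin(t[2])*X[1],t[1]+np.sin(t[2])*X[0]+np.cos(t[2])*X[1],X[2]]
def line(pts,col):
    q=np.array([(proj(p,W(X))+.5)*4 for X in pts],int);cv2.polylines(im,[q],True,col,1)
for o,col in((37,(0,255,0)),(32,(0,0,255))):
    line([(o-25,-20,61),(o+25,-20,61),(o+25,20,61),(o-25,20,61)],col)
    line([(o-61,-18,45),(o-61,-18,77),(o-61,18,77),(o-61,18,45)],col)
line([(-160,-21.5,53),(0,-21.5,53),(0,21.5,53),(-160,21.5,53)],(255,255,0))
line([(72,-105,90),(72,60,90)],(255,255,0))
cv2.imwrite(sys.argv[1],im[840:1240,960:1560])
E
python3 chk.py pics/c7.png
```

```text
t 8.6167 tool [583.9  -35.19  65.94] reader xy [-79.98  37.17] yawerr deg -0.23721429726754978 F [ 3.25 -1.08  5.29] w 52.271578019249986
```

View pics/c7.png

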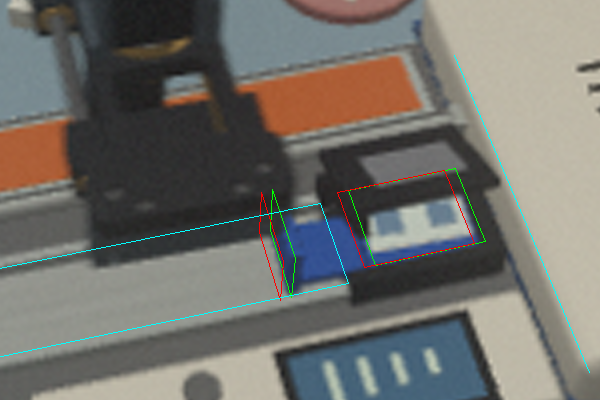

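The carrier fits the green (home) outline: the tab foot is at (290,293) and the front edge at (483,240). Now I'll release the bar by lifting.

Emit:
jog_arm([
  {"dp": [0,0,-0.5],"yaw": 0},
  {"dp": [0,0,-0.8],"yaw": 0},
  {"dp": [0,0,-1.0],"yaw": 0},
  {"dp": [0,0,-2.0],"yaw": 0},
  {"dp": [0,0,-3.0],"yaw": 0},
])

```text
t: 9.08
tool_pos: [578.5, -36.2, 137.5]
orientation: [-3.1, 0.393, 0.079]
contact_force: [0.4, 0.3, 0.4]
gripper_width: 52.0
```

Emit:
jog_arm([
  {"dp": [-3.0,0,-3.0],"yaw": 0},
  {"dp": [-4,0,0],"yaw": 0},
  {"dp": [-4,0,0],"yaw": 0},
  {"dp": [0,0,0],"yaw": 0},
])

```text
t: 9.42
tool_pos: [475.8, -9.9, 179.3]
orientation: [-3.099, 0.395, 0.067]
contact_force: [-1.0, 1.1, -1.0]
gripper_width: 52.4
```

```bash
python3 chk.py pics/c8.png; python3 -c "
from st import *
P={n:eyes.get_image(n) for n in('side','top')}
for q in('spare','oil_bottle','dish'):
  rs=[]
  for n in P:
    r=finder.landmark_of(P[n],q)
    if r: print(q,n,np.array(r[0]['uv']))
"
```

```text
t 9.4167 tool [475.79  -9.91 179.35] reader xy [-190.98   35.07] yawerr deg -0.26207688415377584 F [-1.    1.12 -1.01] w 52.36618313603985
spare side [258.3 212.6]
spare top [242.7 220.8]
oil_bottle side [327.  200.4]
oil_bottle top [429.7 241.1]
dish side [326.6 198.1]
dish top [267.3 155.3]
```

View pics/c8.png

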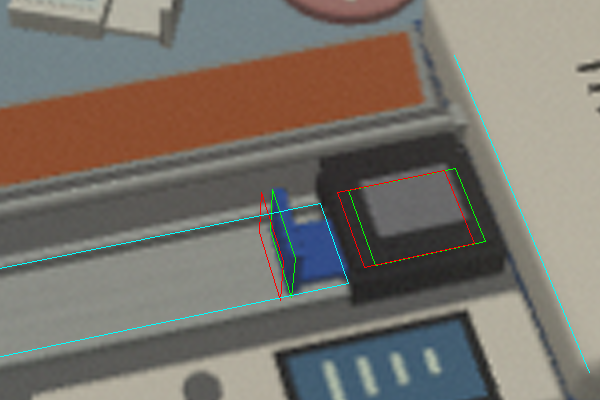

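The lid is shut flat over the carrier and the tab is on the green home outline at (280,240). The bystanders haven't moved and the robot is clear, so I'm handing in.

```bash
python3 -c "
from h import *
robot.close_job()"
```

```text
the job is handed in; nothing more can be done
```

The blue carrier is loaded and the job is handed in, after about 10 s of the 42 s allowed. No verdict is reported.

**What I did:** One fingertip held the orange bar down at 5–7 N, with the lid at about 0.6–0.75 rad. The other fingertip pushed the tab until the carrier stopped dead at about 11 N. I then backed off with the lid still held, and lifted to let it shut.

**Last checks:**
- **Carrier:** the tab and body matched the projected fully-home outline, not the one 5 mm short. The tab stayed on it after the lid shut.
- **Lid:** it looks flat shut over the carrier in the last picture.
- **Robot:** it stands clear, with only about 1 N of noise on the force reading.
- **Bystanders:** the finder put the spare, the dish and the bottle (top view) within 1–4 px of their starting positions. A pixel is about 2 mm in the top view.

**What disagreed:**
- The finder's side-view result for the oil bottle landed on the dish, so I rejected it as a false detection. The bottle is confirmed only by the top view.
- The finder put the home carrier at x ≈ 33 mm instead of 37 mm. It also read the carrier about 4–5 mm too far back earlier in the push, so I trusted the outline and the hard stop.
- The tool tilted up to about 0.06 rad during the jogs, with no visible effect.

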